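# Sight a specimen mark by the swivel mirror

### The arm

A 7-joint arm with a two-finger parallel gripper is mounted at the origin on a cart in front of the work surface, level with it; the furniture and walls round the work are solid. World frame = base frame: x ahead of the robot, y to its left, z up, the work surface at z = 0. Lengths are in m, angles in rad, forces in N, time in s.
With the tool pointing down it reaches from about 0.425 to 0.875 m from the base axis. Payload 4.7 kg.
Tool frame: the origin (TCP) lies on the centre line of the jaws, within the pads' length; the fingertips stand 22 mm ahead of it and the grasp point (between the pads) lies 3 mm ahead of it; z points along the fingers, y is the direction in which the jaws open and shut (so a half turn about z gives the same grasp; the last joint's range is limited). The gripper opens to 87 mm and grips with 3 to 60 N. Pads are 19 mm wide; open, the fingers measure 117 mm over their backs; the gripper's body (75 mm by 190 mm) begins 51 mm behind the grasp point.
Start: joints at [1.155, 0.321, -0.07, 1.45, 0.023, 1.371, -0.057], TCP at [0.271, -0.591, 0.245] pointing down, gripper open.
Joint ranges: [-2.86, 2.86], [-0.3, 2.09], [-1.38, 1.24], [0.06, 2.45], [-1.56, 4.7], [0.09, 2.05], [-2.69, 2.69]. Speed limits (rad/s): [2.57, 2.57, 3.14, 3.14, 3.14, 3.14, 3.14].

### API

Orientations are given as a rotation vector (axis times angle).
In Python, from bench import ctrl, imaging, close_job, finder gives the robot as it stands. The module is installed in compiled form; this text tells all that it offers.
- The arm moves only by the shell command python3 -m jog 'ROWS' [FORCE]. ROWS is JSON, a list that holds one entry, the list of rows, each a list of 7 numbers: the shift along the tool's x, y, z in cm, then the turn, a rotation vector about the tool's x, y, z in degrees, then the finger opening in cm, from 0 to 8.7. In form: [[[dx, dy, dz, ax, ay, az, claw], ...]]. A call has 1 to 12 rows; each row shifts and turns the commanded pose from where the row before left it, along the tool's axes as they then stand; what a row does not reach is not made up. A row lasts 1/10 s, in which the tool goes at most 50 mm and 8.59 degrees, less where a joint would pass 70% of its speed; a pose out of reach is approached as far as the arm can. A call is refused whole if a number of a shift passes 5 or a number of a turn 8.59, either way. A call with a gripper value outside its range is refused whole. The fingers move at their own pace and stop on an object; FORCE is the grip in N (left out, the last holds). Time passes only in rows, so rows that do not move let the fingers close. It gives the time, the measured TCP pose, the force and the opening at its end, in the units of the state.
- ctrl.get_state(): the state, without advancing time (a new reading comes with each control period).
- imaging.get_image(name): name is "scene" or "top" or "wrist"; returns a dict with "frame" (420x560x3 uint8, red, green, blue), "intrinsics" (3x3 intrinsics, pixels), "k1" (the pictures are not rectified: a ray, as slopes to the right and down, at radius r is drawn at 1 + k1 r^2 times it, then the intrinsics apply), "pose" (4x4, takes a point from camera to world coordinates). Camera axes: x right, y down, z forward; pixel columns grow to the right and rows downward; lengths in m; the calibration is good to about 2 mm. A picture is of the moment at which its call begins. There is no depth.
- close_job(): hands the job in, once; it reports no verdict.
Trained networks look in the newest picture that a camera, given by its name, has taken for a name from the list of things; names that differ only in an ending like _2 or _b are one class to them, and where a whole thing is asked for, a point or a joint stands for the part that bears it (a point fixed in the world has none). Each returns a list of dicts, best first, with "conf" (0 to 1); they miss things now and then, are a little off and sometimes report something else, mostly with a low value. They report only what shows in the picture. A call takes as long as a camera call.
- finder.trace(label, camera): "region" (420x560 bool, what is visible of it) and "point" ([row, column] as shares, 0 to 1, of the picture: columns of its width, rows of its height, amid what is visible of it).
- finder.spot_point(label, camera): "point" ([row, column] as shares, 0 to 1, of the picture: columns of its width, rows of its height: a listed point, or the origin of a listed thing).
The state is a dict: "time": time; "joint_positions": joint angles; "qd": joint speeds; "joint_torque": joint torques, N m; "position": TCP position; "tool_rot": TCP orientation; "ft_force": force on the tool from outside, world axes, zero at the start; "torque": the same for the moment, N m; "grip_width": opening from 0.0 (shut) to 1.0 (fully open).
Only numpy, scipy, OpenCV 4.12 (cv2) and the standard library are available. Lean on these libraries where they do the work, as an engineer would, in place of code of your own. Each camera call takes 0.05 s, during which the arm holds its last target. There are 200 camera calls.

### The job

The bench camera has to photograph the round registration mark on the specimen plate inside the white cabinet, and it sees into the cabinet only by way of the swivel mirror. Lift the cabinet's sash fully by the bar handle on its top edge (it stays up), then turn the spring-return mirror by the wing handle on its top until the mark stands in the middle of the mirror as the camera sees it, and finish while still gripping the wing handle and holding the mirror still at that angle. Leave the brass weight, the felt tin and the solvent bottle where they are.

Things in the scene. Friction and masses are not known exactly. Their poses are not given: they have to be found in the camera images.
- lens (a point): Centre of the front of the camera's lens, 85 mm above the bench. The camera is a grey box (46 mm cube) with a black lens, on a short post at the near end of a 274 x 50 mm aluminium rail; the mirror stands at the rail's other end, 170 mm from the lens, which points straight at the mirror's turning axis.
- wing (a point): Centre of the black wing handle on top of the swivel mirror, straight above its vertical turning axis: an upright flat bar 46 mm long (its y axis), 12 mm thick (its x axis), 26 mm high (130 to 156 mm above the bench). It is one piece with the mirror: y runs along the mirror plate, x is horizontal and is the way the reflecting face looks; when parked that is roughly towards the cabinet.
- mirror (a joint): Angle of the mirror (rad): 0 parked against its stop, growing as the mirror is turned CLOCKWISE seen from above, up to 1.45. A torsion spring drives it back to 0 whenever it is let go (0.025 N m at the stop, 0.07 N m at 0.9 rad). Between about 0.5 and 1.15 the camera looks into the cabinet, depending on how things stand.
- sight (a point): Where the camera looks by way of the mirror: origin on the turning axis at the centre of the reflecting face (85 mm above the bench; plate 88 mm wide, top edge at 123 mm), x axis horizontal along the camera's line of sight after reflection. It turns clockwise twice as far as the mirror. The mark stands in the middle of the mirror when this x axis points at it.
- sash_handle (a point): Middle of the bar handle on the top edge of the cabinet's sash: a round steel bar 14 mm thick, straight for 98 mm along its y axis (along the sash), on two posts; 190 mm above the bench when the sash is shut. The cabinet (240 mm wide, 130 mm deep, 158 mm high) with a clear roof, lies on the +x side of it; x points into the cabinet. It moves up with the sash.
- sash (a joint): How far the sash is raised (m): 0 shut, 0.105 fully up at its stop. It slides straight up in side channels, needs about 9 N to lift and stays where it is left.
- mark (a point): Centre of the printed registration mark (black ring 30 mm across with a cross) on the front of the white specimen plate (76 mm wide, 3 mm thick, top at 126 mm; the mark is on its centre line) standing in the cabinet, 85 mm above the bench like the lens and the mirror's centre; x points into the cabinet. The sash hides it from the mirror until raised.
- weight_1: Brass weight, 36 mm across, 40 mm high, on the bench; origin at its underside. To be left alone.
- felt_tin: Round tin with a screw lid, 66 mm across, 30 mm high, on the bench; origin at its underside. To be left alone.
- solvent_bottle: White squeeze bottle, 71 mm across, 148 mm high, between the cabinet and the mirror, at the back; origin at its underside. To be left alone.

How it is judged:
On the way:
1. the sash is lifted fully (at least 95 of its 105 mm) (value of joint sash above 0.095 m), for 0.3 s.
At the end, for the whole second after the job is handed in: The sash is up by at least 95 mm; the camera's line of sight, reflected by the mirror, passes within 30 mm of the centre of the mark (the mirror shows a field over 200 mm wide there); the fingers are gripping the mirror's wing handle (over 1 N) and the mirror stands still (under 0.05 rad/s) (y of mark in the frame of sight between -0.03 and 0.03 m and x of mark in the frame of sight above 0.1 m and value of joint sash above 0.095 m and contact force between the fingers and mirror above 1 N and velocity of joint mirror between -0.05 and 0.05 rad/s); the arm keeps its last pose, push and grip.
It fails at once if the brass weight, the felt tin or the solvent bottle is shifted by more than 20 mm (distance of any of weight_1, felt_tin, solvent_bottle from where it was at the start of the episode above 0.02 m).
It fails at once if the mirror is turned while the sash is not up (value of joint mirror above 0.3 rad and value of joint sash below 0.08 m).
It also fails if it takes over 45 s, if anything falls off the work surface, if the arm or the gripper's body presses on something with over 40 N, if the wrist force passes 120 N, or if a joint passes its speed limit or range.

## Working session

There is one attempt and no reset: what is moved stays moved. The work goes in short steps, Python scripts to look and compute and a shell command to move; the robot and the scene stay as the last step left them, time stands still between calls to the robot, and variables do not carry over. Pictures are saved under pics/ and viewed, about 8 in all and at most 12, crops included, and the job is handed in when it is done.

```bash
mkdir -p pics; cat > h.py <<'E'
import numpy as np, cv2
from bench import ctrl, imaging, finder
from scipy.spatial.transform import Rotation as R
def ray(im,pt):
    K=im["intrinsics"];k1=im["k1"]
    u=np.array([pt[1]*560,pt[0]*420]); d=np.array([(u[0]-K[0][2])/K[0][0],(u[1]-K[1][2])/K[1][1]])
    s=d.copy()
    for _ in range(30): s=d/(1+k1*(s@s))
    T=np.array(im["pose"]); return T[:3,3],T[:3,:3]@np.array([s[0],s[1],1])
def onz(im,pt,z):
    o,v=ray(im,pt); return o+v*(z-o[2])/v[2]
def save(im,n): cv2.imwrite("pics/"+n,cv2.cvtColor(im["frame"],cv2.COLOR_RGB2BGR))
E
python3 - <<'E'
from h import *
s=ctrl.get_state(); print({k:np.round(v,3) for k,v in s.items()})
Z=dict(lens=.085,wing=.143,sash_handle=.19,mark=.085,weight_1=0,felt_tin=0,solvent_bottle=0)
for c in ["scene","top"]:
    im=imaging.get_image(c); save(im,c+"0.png")
    print(c,np.round(im["pose"],3).tolist())
    for n,z in Z.items():
        for r in finder.spot_point(n,c)[:2]:
            p=r["point"]; print(c,n,round(r["conf"],2),np.round([p[1]*560,p[0]*420],0),np.round(onz(im,p,z),3))
E
```

```text
{'time': np.float64(0.0), 'joint_positions': array([ 1.155,  0.322, -0.07 ,  1.452,  0.023,  1.371, -0.057]), 'qd': array([-0.   ,  0.001,  0.001, -0.001,  0.002,  0.   , -0.002]), 'joint_torque': array([ 0.0000e+00, -4.9130e+01, -4.0400e-01, -3.1253e+01, -6.4000e-02,
        4.4000e-02,  0.0000e+00]), 'position': array([ 0.271, -0.59 ,  0.243]), 'tool_rot': array([-3.068e+00, -6.700e-01,  1.000e-03]), 'ft_force': array([-0.174,  0.397, -0.704]), 'torque': array([-0.001,  0.003, -0.001]), 'grip_width': np.float64(0.997)}
scene [[-0.531, -0.555, 0.64, -0.085], [-0.847, 0.361, -0.39, 0.186], [-0.015, -0.749, -0.662, 0.752], [0.0, 0.0, 0.0, 1.0]]
scene lens 0.81 [268. 257.] [ 0.46  -0.117  0.085]
scene wing 0.59 [175. 215.] [ 0.587 -0.005  0.143]
scene sash_handle 0.73 [340. 148.] [ 0.54  -0.327  0.19 ]
scene sash_handle 0.5 [282. 252.] [ 0.371 -0.093  0.19 ]
scene weight_1 0.72 [318. 268.] [ 0.451 -0.223  0.   ]
scene felt_tin 0.71 [280. 250.] [ 0.531 -0.185  0.   ]
scene solvent_bottle 0.7 [254. 223.] [ 0.629 -0.18  -0.   ]
top [[0.03, -0.997, 0.074, 0.443], [-0.999, -0.031, -0.009, -0.174], [0.012, -0.074, -0.997, 1.103], [0.0, 0.0, 0.0, 1.0]]
top lens 0.67 [243. 250.] [ 0.455 -0.12   0.085]
top wing 0.96 [182. 179.] [ 0.58  -0.006  0.143]
top wing 0.62 [294. 258.] [ 0.442 -0.217  0.143]
top sash_handle 0.71 [344. 215.] [ 0.52  -0.299  0.19 ]
top weight_1 0.75 [294. 257.] [ 0.444 -0.222  0.   ]
top felt_tin 0.6 [280. 216.] [ 0.53  -0.191  0.   ]
```

View pics/scene0.png

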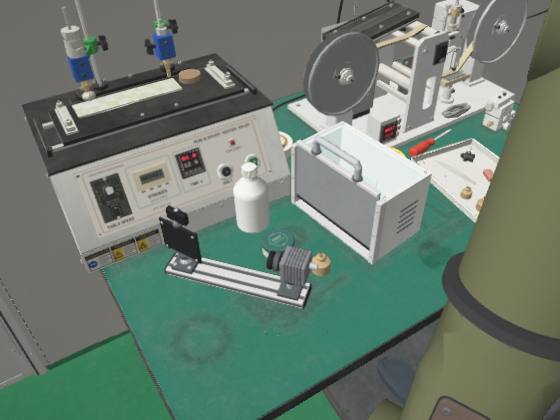

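View pics/top0.png

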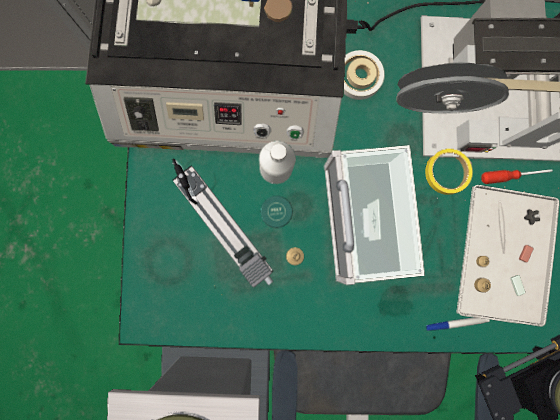

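The scene view shows the mirror with its wing at about (175,215), the bench camera at (290,262) and the shut sash handle at about (338,155). In the top view the wing is at (180,170), the sash handle at (344,215), and the specimen plate shows through the clear roof at about (372,218). I'll crop the top view for edges.

```bash
python3 - <<'E'
from h import *
im=cv2.imread("pics/top0.png"); c=im[135:295,160:426]
cv2.imwrite("pics/crop1.png",cv2.resize(c,None,fx=3,fy=3,interpolation=cv2.INTER_CUBIC))
t=imaging.get_image("top")
for n in ["sash_handle","wing","mark"]:
    for r in finder.trace(n,"top")[:2]:
        m=r["region"]; ys,xs=np.nonzero(m)
        (cx,cy),wh,a=cv2.minAreaRect(np.c_[xs,ys].astype(np.float32)); print(n,r["conf"],cx,cy,wh,a,m.sum())
        print(np.round(cv2.boxPoints(((cx,cy),wh,a)),0).tolist())
E
```

```text
sash_handle 0.73 342.3724060058594 216.7256622314453 (121.69623565673828, 19.089900970458984) 83.94580078125 1919
[[326.0, 157.0], [345.0, 155.0], [358.0, 276.0], [339.0, 278.0]]
wing 0.91 185.89938354492188 181.18983459472656 (49.60259246826172, 15.21328353881836) 59.93141555786133 479
[[167.0, 164.0], [180.0, 156.0], [205.0, 199.0], [192.0, 206.0]]
```

View pics/crop1.png

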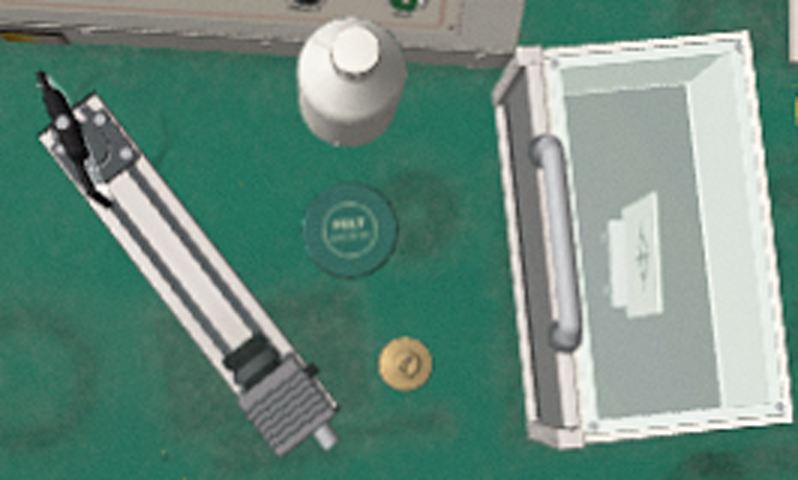

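The crop shows the handle's straight part from about (548,140) to (567,345), the mark foreshortened at about (645,253), and the mirror plate running from (42,75) to (110,205). Next I'll triangulate and plan.

```bash
cat >> h.py <<'E'
def tri(a,b):
    (o1,v1),(o2,v2)=a,b; s=np.linalg.lstsq(np.c_[v1,-v2],o2-o1,rcond=None)[0]
    p,q=o1+s[0]*v1,o2+s[1]*v2; return (p+q)/2,np.linalg.norm(p-q)
E
python3 - <<'E'
from h import *
t=imaging.get_image("top"); s=imaging.get_image("scene")
f=lambda x,y:((135+y/3)/420,(160+x/3)/560); px=lambda x,y:(y/420,x/560)
for n,p,z in [("h1",f(548,142),.19),("h2",f(567,343),.19),("mark",f(645,253),.085),("plate1",f(660,190),.126),("plate2",f(662,316),.126),("mir1",f(42,75),.123),("mir2",f(110,205),.123),
  ("cabL",f(543,47),.158),("cabR",f(583,440),.158),("railA",f(95,95),.02),("railB",f(338,408),.02),("railC",f(40,135),.02),("railD",f(277,453),.02),("bot",f(355,50),.148),("machbase",px(130,150),.02),("machbaseR",px(320,153),.02)]:
    print(n,np.round(onz(t,p,z),3))
print("machine top front",np.round(tri(ray(t,px(88,84))[0:2],ray(s,px(38,127)))[0],3),np.round(tri(ray(t,px(335,100)),ray(s,px(266,97)))[0],3))
st=ctrl.get_state(); print(np.round(R.from_rotvec(st["tool_rot"]).as_matrix(),3))
for n in ["wing","sash_handle","lens"]:
    a=[finder.spot_point(n,c) for c in("top","scene")]
    if all(a): print(n,tri(ray(t,a[0][0]["point"]),ray(s,a[1][0]["point"])))
    w=imaging
E
```

```text
h1 [ 0.577 -0.296  0.19 ]
h2 [ 0.46  -0.309  0.19 ]
mark [ 0.522 -0.375  0.085]
plate1 [ 0.559 -0.375  0.126]
plate2 [ 0.48  -0.378  0.126]
mir1 [0.62  0.014 0.123]
mir2 [ 0.539 -0.032  0.123]
cabL [ 0.64  -0.296  0.158]
cabR [ 0.403 -0.325  0.158]
railA [ 0.625 -0.004  0.02 ]
railB [ 0.415 -0.179  0.02 ]
railC [0.596 0.033 0.02 ]
railD [ 0.383 -0.138  0.02 ]
bot [ 0.636 -0.182  0.148]
machbase [0.657 0.128 0.02 ]
machbaseR [ 0.662 -0.27   0.02 ]
machine top front [0.71  0.138 0.307] [ 0.712 -0.273  0.234]
[[ 0.909  0.417  0.   ]
 [ 0.417 -0.909 -0.   ]
 [-0.     0.    -1.   ]]
wing (array([ 0.5835087 , -0.00821525,  0.14549787]), np.float64(0.0035250337754740625))
sash_handle (array([ 0.51959793, -0.30593922,  0.20734685]), np.float64(0.004561325618046525))
lens (array([ 0.46260036, -0.11552677,  0.07950827]), np.float64(0.003885080417594942))
```

```bash
python3 -m jog '[[[0,0,-1,0,0,6,8.7],[0,0,-1,0,0,6,8.7],[0,0,0,0,0,6,8.7],[3.5,-3.2,0,0,0,0,8.7],[3.5,-3.2,0,0,0,0,8.7],[3.5,-3.2,0,0,0,0,8.7],[3.5,-3.2,0,0,0,0,8.7],[3.5,-3.2,0,0,0,0,8.7],[3.5,-3.2,0,0,0,0,8.7],[3.5,-3.2,0,0,0,0,8.7],[3.5,-3.2,0,0,0,0,8.7],[0,0,0,0,0,0,8.7]]]' 40
python3 - <<'E'
from h import *
st=ctrl.get_state(); print(np.round(st["position"],3),np.round(R.from_rotvec(st["tool_rot"]).as_matrix(),3).tolist(),st["ft_force"])
w=imaging.get_image("wrist"); save(w,"w1.png")
for n,z in [("sash_handle",.19)]:
    for r in finder.spot_point(n,"wrist"): print(n,r["conf"],np.array(r["point"])[::-1]*[560,420],onz(w,r["point"],z))
    for r in finder.trace(n,"wrist")[:1]: print(onz(w,r["point"],z))
E
```

```text
time: 2.6
position: [0.5249, -0.2955, 0.2648]
tool_rot: [-3.131, -0.202, -0.006]
ft_force: [0.2, 0.6, 0.0]
grip_width: 1.0
[ 0.525 -0.295  0.265] [[0.992, 0.128, 0.003], [0.128, -0.992, 0.004], [0.004, -0.004, -1.0]] [0.23783037 0.58397859 0.02270126]
sash_handle 0.84 [292.88  252.084] [ 0.51420229 -0.30390108  0.19      ]
[ 0.55111364 -0.2991246   0.19      ]
```

View pics/w1.png

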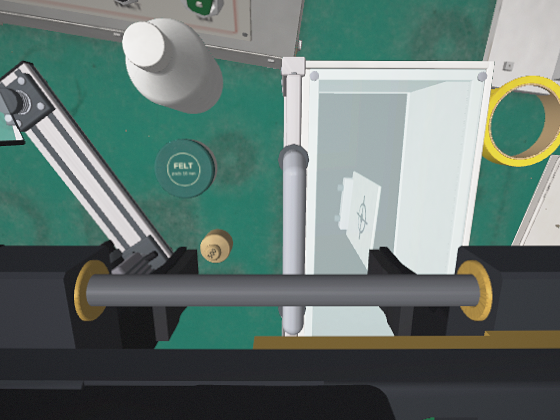

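The wrist view shows the bar upright in the picture at column ~293, between the open fingers, and the mark through the roof at (363,216).

```bash
python3 - <<'E'
from h import *
w=imaging.get_image("wrist")
print("mark",onz(w,(216/420,363/560),.085),[ (r["conf"],onz(w,r["point"],.085)) for r in finder.spot_point("mark","wrist")])
for p,z in [((295,160),.19),((293,325),.19)]: print(onz(w,(p[1]/420,p[0]/560),z))
E
python3 -m jog '[[[-0.7,0.7,1.5,0,0,0,8.7],[0,0,2,0,0,0,8.7],[0,0,2,0,0,0,8.7],[0,0,1.7,0,0,0,8.7],[0,0,0,0,0,0,8.7],[0,0,0,0,0,0,0],[0,0,0,0,0,0,0],[0,0,0,0,0,0,0],[0,0,0,0,0,0,0],[0,0,0,0,0,0,0]]]' 45
```

```text
mark [ 0.51437254 -0.38420771  0.085     ] []
[ 0.56883492 -0.30709439  0.19      ]
[ 0.45363865 -0.3201823   0.19      ]
time: 3.85
position: [0.5135, -0.3122, 0.1931]
tool_rot: [3.136, 0.182, 0.001]
ft_force: [-0.1, 0.7, -0.3]
grip_width: 0.628
```

```bash
python3 -m jog '[[[0,0,0,0,0,0,0],[0,0,0,0,0,0,0],[0,0,0,0,0,0,0],[0,0,0,0,0,0,0],[0,0,0,0,0,0,0],[0,0,0,0,0,0,0]]]' 45
```

```text
time: 4.45
position: [0.5123, -0.3038, 0.1911]
tool_rot: [-3.123, -0.189, 0.009]
ft_force: [-6.4, 15.9, 2.0]
grip_width: 0.136
```

```bash
python3 -m jog '[[[0,-0.3,0,0,0,0,0],[0,0,-1,0,0,0,0],[0,0,-1.5,0,0,0,0],[0,0,-1.5,0,0,0,0],[0,0,-1.5,0,0,0,0],[0,0,-1.5,0,0,0,0],[0,0,-1.5,0,0,0,0],[0,0,-1.5,0,0,0,0],[0,0,-0.5,0,0,0,0],[0,0,-0.3,0,0,0,0],[0,0,0,0,0,0,0],[0,0,0,0,0,0,0]]]' 45
```

```text
time: 5.65
position: [0.5115, -0.3037, 0.2868]
tool_rot: [-3.12, -0.187, 0.02]
ft_force: [9.5, 2.9, -42.8]
grip_width: 0.131
```

```bash
python3 -m jog '[[[0,0,-0.4,0,0,0,0],[0,0,0,0,0,0,0],[0,0,0,0,0,0,0]]]' 45
python3 - <<'E'
from h import *
print(ctrl.get_state()["position"],ctrl.get_state()["ft_force"])
for c in ["top","scene"]:
    im=imaging.get_image(c); save(im,c+"2.png")
    for r in finder.spot_point("sash_handle",c)[:1]: print(c,r["conf"],np.array(r["point"])[::-1]*[560,420],onz(im,r["point"],.295),onz(im,r["point"],.285))
E
```

```text
time: 5.95
position: [0.5112, -0.3037, 0.2874]
tool_rot: [-3.118, -0.187, 0.025]
ft_force: [13.2, 1.4, -54.6]
grip_width: 0.13
[ 0.51122257 -0.30373396  0.28738315] [ 13.23609456   1.38683168 -54.60505149]
```

View pics/scene2.png

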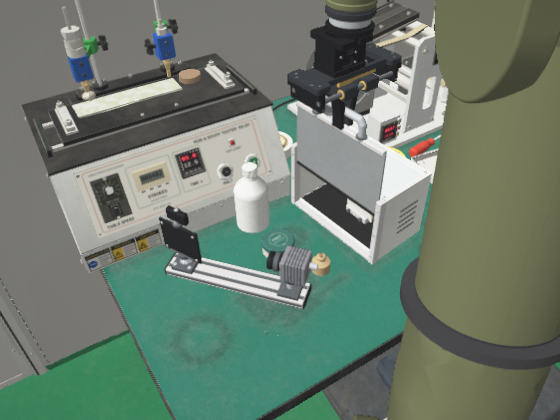

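```bash
python3 - <<'E'
import cv2,numpy as np
a=cv2.imread("pics/scene0.png")[85:255,280:440];b=cv2.imread("pics/scene2.png")[85:255,280:440]
cv2.imwrite("pics/crop2.png",cv2.resize(np.hstack([a,b]),None,fx=2.5,fy=2.5,interpolation=cv2.INTER_CUBIC))
E
```

```text
(no output)
```

View pics/crop2.png

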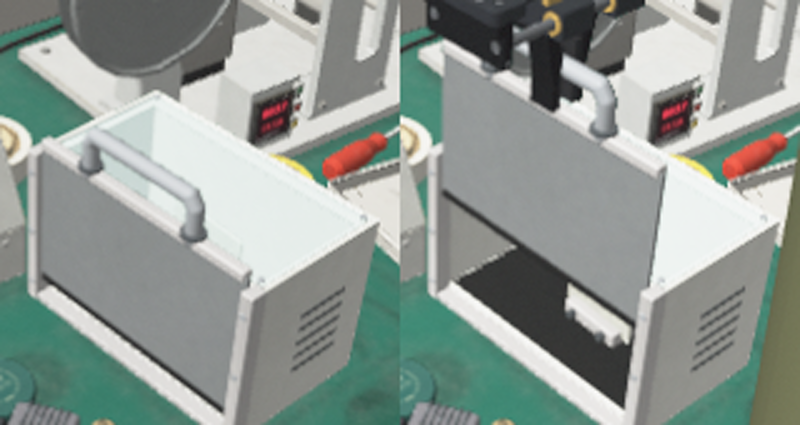

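```bash
python3 - <<'E'
from h import *
s=imaging.get_image("scene"); f=lambda p:(p[1]/420,p[0]/560)
for a,b in [((357.6,177),(361.2,137)),((379.2,195),(385.2,153)),((299.2,141.8),(298,104.2))]:
    for z in (.155,.165):
        p=onz(s,f(a),z); o,v=ray(s,f(b)); 
        k=(p-o)[:2]@v[:2]/(v[:2]@v[:2]); print(np.round(p,3),"rise",(o+k*v)[2]-z)
E
```

```text
[ 0.486 -0.33   0.155] rise 0.08897212016101555
[ 0.476 -0.322  0.165] rise 0.08748147580448076
[ 0.424 -0.33   0.155] rise 0.09189677964002033
[ 0.415 -0.322  0.165] rise 0.09035713535924775
[ 0.642 -0.304  0.155] rise 0.0872428187737884
[ 0.63  -0.295  0.165] rise 0.08578114723872779
```

The sash looks up by about 88–95 mm while the pull is 55 N, so it may be jammed or at its stop. I'll ease off, release and measure.

```bash
python3 -m jog '[[[0,0,0.7,0,0,0,0],[0,0,0.6,0,0,0,0],[0,0,0,0,0,0,0]]]' 45; python3 -m jog '[[[0,0,0,0,0,0,8.7],[0,0,0,0,0,0,8.7],[0,0,0,0,0,0,8.7],[0,0,0,0,0,0,8.7],[0,0,0,0,0,0,8.7],[0,0,0,0,0,0,8.7]]]'
python3 -m jog '[[[0,0,-2,0,0,0,8.7],[0,0,-2,0,0,0,8.7],[0,0,-2,0,0,0,8.7],[0,0,-2,0,0,0,8.7],[0,0,0,0,0,0,8.7],[0,0,0,0,0,0,8.7]]]'
python3 - <<'E'
from h import *
print(ctrl.get_state()["position"],ctrl.get_state()["ft_force"])
w=[]
for c in ["top","scene","wrist"]:
    im=imaging.get_image(c); save(im,c+"3.png")
    for r in finder.spot_point("sash_handle",c)[:1]: print(c,r["conf"],np.array(r["point"])[::-1]*[560,420],onz(im,r["point"],.295),onz(im,r["point"],.285)); w.append(ray(im,r["point"]))
for i in range(len(w)):
    for j in range(i): print(i,j,tri(w[i],w[j]))
E
```

```text
time: 6.5
position: [0.5115, -0.3038, 0.287]
tool_rot: [-3.125, -0.187, 0.013]
ft_force: [-1.7, 7.8, -10.1]
grip_width: 0.129
time: 7.1
position: [0.513, -0.3096, 0.2921]
tool_rot: [3.136, 0.181, 0.001]
ft_force: [1.2, -1.2, 0.4]
grip_width: 0.589
time: 7.7
position: [0.513, -0.3092, 0.3714]
tool_rot: [3.136, 0.181, 0.001]
ft_force: [0.7, -0.4, -0.3]
grip_width: 0.995
[ 0.5129673  -0.30919578  0.37139589] [ 0.66580497 -0.35213103 -0.32954246]
top 0.57 [273.784 164.808] [ 0.58567411 -0.17427299  0.295     ] [ 0.58743529 -0.17427032  0.285     ]
scene 0.63 [338.184 107.52 ] [ 0.52119949 -0.30182874  0.295     ] [ 0.53446084 -0.31250407  0.285     ]
wrist 0.78 [276.528 226.8  ] [ 0.51745643 -0.30463015  0.295     ] [ 0.51452991 -0.30476921  0.285     ]
1 0 (array([ 0.53207593, -0.22389405,  0.32965896]), np.float64(0.13636634521956703))
2 0 (array([ 0.56059749, -0.23840103,  0.44871092]), np.float64(0.12823441871645128))
2 1 (array([ 0.51905086, -0.30282256,  0.29610836]), np.float64(0.004326716343773667))
```

View pics/wrist3.png

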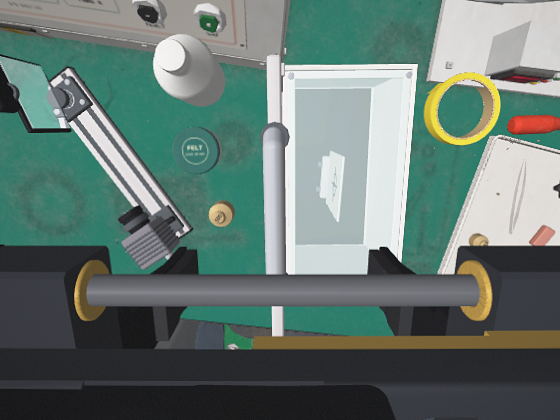

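The wrist view shows the raised bar at column ~276 with its far post at (287,133). The bar's near end is hidden. I'll regrip nearer the bar's centre and pull again to see whether it rises further.

```bash
python3 -m jog '[[[0.6,-0.5,2.5,0,0,0,8.7],[0,0,2.5,0,0,0,8.7],[0,0,2.2,0,0,0,8.7],[0,0,1.5,0,0,0,8.7],[0,0,0,0,0,0,0],[0,0,0,0,0,0,0],[0,0,0,0,0,0,0],[0,0,0,0,0,0,0],[0,0,0,0,0,0,0],[0,0,0,0,0,0,0],[0,0,0,0,0,0,0],[0,0,0,0,0,0,0]]]' 60
python3 -m jog '[[[0,0,0,0,0,0,0],[0,0,0,0,0,0,0],[0,0,0,0,0,0,0]]]'
python3 -m jog '[[[0,0,-0.4,0,0,0,0],[0,0,-0.4,0,0,0,0],[0,0,-0.4,0,0,0,0],[0,0,0,0,0,0,0],[0,0,0,0,0,0,0]]]'
```

```text
time: 9.2
position: [0.5183, -0.3034, 0.2846]
tool_rot: [3.136, 0.182, -0.0]
ft_force: [0.4, 0.5, -0.8]
grip_width: 0.356
time: 9.5
position: [0.5183, -0.303, 0.2845]
tool_rot: [-3.136, -0.182, 0.001]
ft_force: [-0.4, 1.7, 0.2]
grip_width: 0.131
time: 10.0
position: [0.518, -0.3029, 0.2849]
tool_rot: [-3.129, -0.182, 0.012]
ft_force: [13.6, -6.4, -41.6]
grip_width: 0.129
```

```bash
python3 -m jog '[[[0,0,1.2,0,0,0,0],[0,0,0,0,0,0,4],[0,0,0,0,0,0,4],[0,0,0,0,0,0,4],[0,0,-2,0,0,0,4],[0,0,-3,0,0,0,4],[0,0,-2,0,0,0,0],[0,0,0,0,0,0,0],[0,0,0,0,0,0,0],[0,0,0,0,0,0,0]]]' 20
python3 -m jog '[[[0,0,0,0,0,0,0],[0,0,1.5,0,0,0,0],[0,0,1,0,0,0,0],[0,0,0,0,0,0,0]]]'
python3 -m jog '[[[0,0,0.3,0,0,0,0],[0,0,0,0,0,0,0]]]';python3 -m jog '[[[0,0,0.3,0,0,0,0],[0,0,0,0,0,0,0]]]';python3 -m jog '[[[0,0,0.3,0,0,0,0],[0,0,0,0,0,0,0]]]'
```

```text
time: 11.0
position: [0.5179, -0.3033, 0.3538]
tool_rot: [-3.136, -0.181, 0.002]
ft_force: [-0.5, 0.3, -0.3]
grip_width: 0.177
time: 11.4
position: [0.5172, -0.3029, 0.3263]
tool_rot: [-3.134, -0.181, 0.007]
ft_force: [0.6, -0.5, -0.5]
grip_width: 0.005
time: 11.6
position: [0.5183, -0.3034, 0.3262]
tool_rot: [-3.136, -0.182, 0.0]
ft_force: [-1.2, -0.5, -0.1]
grip_width: 0.007
time: 11.8
position: [0.5183, -0.3034, 0.3235]
tool_rot: [3.136, 0.182, -0.0]
ft_force: [-0.2, 0.6, -1.1]
grip_width: 0.005
time: 12.0
position: [0.5182, -0.3033, 0.3202]
tool_rot: [-3.136, -0.182, 0.001]
ft_force: [-0.4, -0.7, -0.6]
grip_width: 0.004
```

```bash
for i in 1 2 3 ; do python3 -m jog '[[[0,0,0.2,0,0,0,0],[0,0,0,0,0,0,0]]]' | grep -E "pos|ft"; done
```

```text
position: [0.5183, -0.3034, 0.3189]
ft_force: [-0.4, 0.5, 2.0]
position: [0.5183, -0.3034, 0.3167]
ft_force: [-1.8, 0.7, 3.2]
position: [0.5183, -0.3034, 0.3144]
ft_force: [-1.1, 0.9, 2.3]
```

```bash
python3 -m jog '[[[0,0,-0.5,0,0,0,5],[0,0,0,0,0,0,5],[0,0,0,0,0,0,5],[0,0,0,0,0,0,5],[0,0,1.6,0,0,0,5],[0,0,2,0,0,0,5],[0,0,0,0,0,0,0],[0,0,0,0,0,0,0],[0,0,0,0,0,0,0],[0,0,0,0,0,0,0],[0,0,0,0,0,0,0]]]' 60
for i in 1 2 3 4; do python3 -m jog '[[[0,0,-0.4,0,0,0,0],[0,0,0,0,0,0,0]]]'; python3 -c "
from h import *
print(ctrl.get_state()['torque'])"; done
```

```text
time: 13.7
position: [0.5187, -0.3036, 0.2844]
tool_rot: [3.135, 0.181, 0.002]
ft_force: [0.3, 0.1, -0.3]
grip_width: 0.188
time: 13.9
position: [0.5183, -0.303, 0.2868]
tool_rot: [-3.135, -0.182, 0.001]
ft_force: [2.7, 0.0, -6.0]
grip_width: 0.139
[ 0.08637768 -0.31337352  0.07712634]
time: 14.1
position: [0.5183, -0.303, 0.291]
tool_rot: [-3.135, -0.182, 0.001]
ft_force: [2.3, 0.6, -7.6]
grip_width: 0.141
[ 0.0794744  -0.47078687  0.07146677]
time: 14.3
position: [0.5183, -0.303, 0.2949]
tool_rot: [-3.135, -0.182, 0.001]
ft_force: [2.8, 0.5, -11.7]
grip_width: 0.141
[ 0.10058266 -0.69503149  0.06495039]
time: 14.5
position: [0.5182, -0.303, 0.295]
tool_rot: [-3.133, -0.182, 0.005]
ft_force: [7.9, -0.6, -26.0]
grip_width: 0.137
[-0.4304311  -1.81171176  0.09045373]
```

The sash was gripped about 10 mm below its stop and has now risen until it blocked. The probe height and the z readings agree with the bar at about 0.295, so it's fully up. Next is release and move to the wing.

```bash
python3 -m jog '[[[0,0,0.3,0,0,0,8.7],[0,0,0,0,0,0,8.7],[0,0,0,0,0,0,8.7],[0,0,0,0,0,0,8.7],[0,0,0,0,0,0,8.7],[0,0,0,0,0,0,8.7],[0,0,-2,0,0,0,8.7],[0,0,-3,0,0,0,8.7],[0,0,-2,0,0,0,8.7],[0,0,0,0,0,0,8.7]]]'
python3 -m jog '[[[1.2,-3.6,0,0,0,0,8.7],[1.2,-3.6,0,0,0,0,8.7],[1.2,-3.6,0,0,0,0,8.7],[1.2,-3.6,0,0,0,0,8.7],[1.2,-3.6,0,0,0,0,8.7],[1.2,-3.6,0,0,0,0,8.7],[1.2,-3.6,0,0,0,0,8.7],[1.2,-3.6,0,0,0,0,8.7],[0,0,0,0,0,-7.6,8.7],[0,0,0,0,0,-7.6,8.7],[0,0,0,0,0,-7.6,8.7],[0,0,0,0,0,0,8.7]]]'
python3 - <<'E'
from h import *
st=ctrl.get_state(); print(st["position"],np.round(R.from_rotvec(st["tool_rot"]).as_matrix(),3).tolist(),np.round(st["joint_positions"],2))
im=imaging.get_image("wrist"); save(im,"w4.png")
for r in finder.spot_point("wing","wrist")[:1]: print(r["conf"],np.array(r["point"])[::-1]*[560,420],onz(im,r["point"],.143))
s=imaging.get_image("scene"); save(s,"scene4.png")
for r in finder.spot_point("sash_handle","scene")[:1]: print(r["conf"],np.array(r["point"])[::-1]*[560,420])
E
```

```text
time: 15.5
position: [0.5194, -0.3039, 0.3703]
tool_rot: [3.133, 0.181, 0.008]
ft_force: [1.2, 0.6, 0.9]
grip_width: 0.95
time: 16.7
position: [0.5801, -0.0062, 0.3655]
tool_rot: [-3.038, -0.799, 0.002]
ft_force: [-0.9, -0.7, 0.8]
grip_width: 1.004
[ 0.58010619 -0.00621229  0.36553821] [[0.871, 0.492, -0.001], [0.492, -0.871, -0.0], [-0.001, -0.001, -1.0]] [ 0.4   0.17 -0.5   1.41  0.08  1.58 -1.16]
0.75 [287.672 187.32 ] [ 0.58852134 -0.00768688  0.143     ]
0.96 [342.216 105.294]
```

```bash
python3 - <<'E'
import cv2,numpy as np
a=cv2.resize(cv2.imread("pics/w4.png"),(450,338));b=cv2.resize(cv2.imread("pics/scene4.png")[85:255,280:440],(318,338))
cv2.imwrite("pics/c4.png",np.hstack([a,b]))
E
```

```text
(no output)
```

View pics/c4.png

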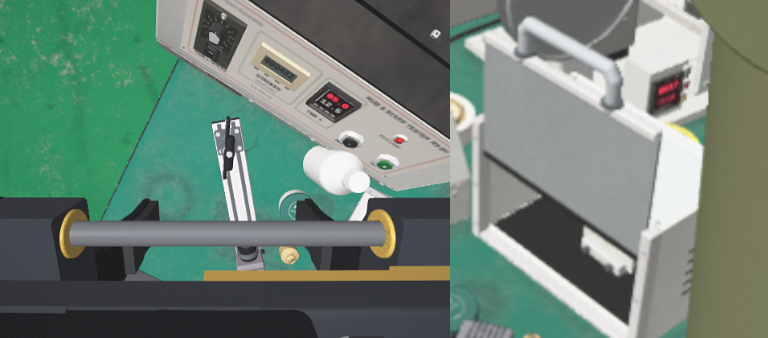

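The left half shows the wing at about (229,147) of the shrunken wrist view. It lies between the fingers and runs nearly along the tool's x axis. The right half shows the sash still raised. I'll scale-check the rise against the cabinet's known height and measure the wing's heading.

```bash
python3 - <<'E'
from h import *
s=imaging.get_image("scene"); f=lambda p:(p[1]/420,p[0]/560)
def rise(a,z,b):
    p=onz(s,f(a),z); o,v=ray(s,f(b)); k=(p-o)[:2]@v[:2]/(v[:2]@v[:2]); return np.round(p,3),(o+k*v)[2]
c=lambda x,y:(280+x/2.5,85+y/2.5)
print("left sash bottom closed z",rise(c(48,142),.165,c(42,280)))
print("left channel top->bottom z",rise(c(37,150),.158,c(34,292)))
print("cab back right post",rise(c(378,222),.158,c(345,372)))
w=imaging.get_image("wrist")
for r in finder.trace("wing","wrist")[:1]:
    m=r["region"]; ys,xs=np.nonzero(m); print(r["conf"],m.sum(),xs.min(),xs.max(),ys.min(),ys.max())
g=cv2.imread("pics/w4.png")[120:260,230:345]; cv2.imwrite("pics/c5.png",cv2.resize(g,None,fx=4,fy=4,interpolation=cv2.INTER_CUBIC))
E
```

```text
left sash bottom closed z (array([ 0.63 , -0.295,  0.165]), np.float64(0.019710723210796588))
left channel top->bottom z (array([ 0.634, -0.287,  0.158]), np.float64(0.006748193410907266))
cab back right post (array([ 0.415, -0.449,  0.158]), np.float64(0.0011844217664069845))
0.66 880 274 293 145 222
```

View pics/c5.png

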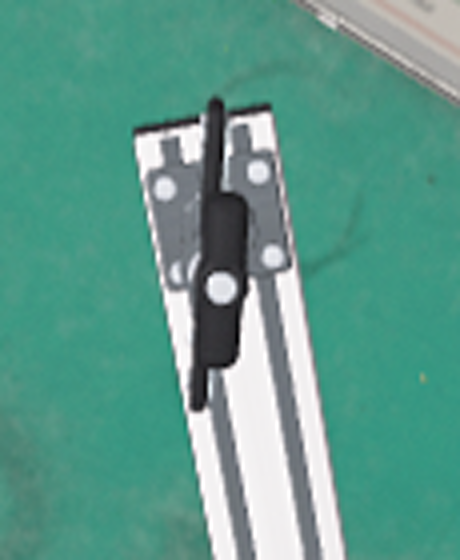

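```bash
python3 - <<'E'
from h import *
w=imaging.get_image("wrist"); f=lambda x,y:((120+y/4)/420,(230+x/4)/560)
hd=lambda a,b:np.degrees(np.arctan2(*(a-b)[[1,0]]))
A,B=onz(w,f(228,195),.156),onz(w,f(220,365),.156); print("wing",A,B,(A+B)/2,hd(A,B))
A,B=onz(w,f(215,100),.123),onz(w,f(197,408),.123); print("mirror",A,B,hd(A,B),np.linalg.norm(A-B))
A,B=onz(w,f(320,395),.02),onz(w,f(270,106),.02);print("railR",hd(B,A))
A,B=onz(w,f(195,430),.02),onz(w,f(135,130),.02);print("railL",hd(B,A))
s=imaging.get_image("scene")
a=cv2.imread("pics/scene0.png");b=cv2.imread("pics/scene4.png")
q=lambda p:(p[1]/420,p[0]/560)
for (x,y),z in [((350,171),.175),((357,177),.165),((379,195),.165),((370,190),.165),((345,163),.19),((322,140),.19)]:
    T=a[y-8:y+9,x-8:x+9]; S=b[60:180,280:410]
    m=cv2.matchTemplate(cv2.resize(S,None,fx=4,fy=4,interpolation=2),cv2.resize(T,None,fx=4,fy=4,interpolation=2),cv2.TM_CCOEFF_NORMED)
    _,v,_,l=cv2.minMaxLoc(m); n=(280+l[0]/4+8,60+l[1]/4+8)
    p=onz(s,q((x,y)),z);o,d=ray(s,q(n));k=(p-o)[:2]@d[:2]/(d[:2]@d[:2]); print((x,y),n,round(v,2),"rise",round((o+k*d)[2]-z,4))
E
```

```text
wing [0.60721294 0.00339062 0.156     ] [ 0.56715245 -0.01689274  0.156     ] [ 0.5871827  -0.00675106  0.156     ] 26.853933414632504
mirror [0.62513768 0.01720714 0.123     ] [ 0.54578156 -0.02150907  0.123     ] 26.006789857233592 0.08829687218564383
railR 39.98432852378696
railL 40.087674154613026
(350, 171) (354.5, 131.25) 0.82 rise 0.0862
(357, 177) (361.25, 135.5) 0.96 rise 0.0907
(379, 195) (399.25, 118.25) 0.74 rise 0.1588
(370, 190) (347.25, 132.5) 0.95 rise 0.1174
(345, 163) (305.25, 171.0) 0.81 rise -0.0199
(322, 140) (296.25, 110.0) 0.72 rise 0.0663
```

```bash
python3 - <<'E'
from h import *
s=imaging.get_image("scene");K=np.array(s["intrinsics"]);T=np.linalg.inv(np.array(s["pose"]))
def proj(p):
    c=T[:3,:3]@p+T[:3,3]; d=c[:2]/c[2]; d=d*(1+s["k1"]*d@d); return np.round(K[:2,:2]@d+K[:2,2],1)
u=np.array([.993,.117,0])
for z in (.19,.275,.28,.285,.29,.295):
    c=np.array([.519,-.303,z]); print(z,[proj(c+t*u).tolist() for t in(.045,0,-.045)])
a=cv2.imread("pics/scene0.png")[115:195,300:380];b=cv2.imread("pics/scene4.png")[75:155,300:380]
cv2.imwrite("pics/c6.png",cv2.resize(np.hstack([a,b]),None,fx=5,fy=5,interpolation=cv2.INTER_CUBIC))
E
```

```text
0.19 [[319.7, 147.0], [336.1, 157.7], [353.5, 169.1]]
0.275 [[321.4, 107.7], [338.8, 118.0], [357.4, 128.8]]
0.28 [[321.5, 105.3], [339.0, 115.5], [357.6, 126.3]]
0.285 [[321.6, 102.8], [339.2, 113.0], [357.9, 123.8]]
0.29 [[321.7, 100.3], [339.3, 110.4], [358.1, 121.2]]
0.295 [[321.8, 97.8], [339.5, 107.9], [358.3, 118.6]]
```

View pics/c6.png

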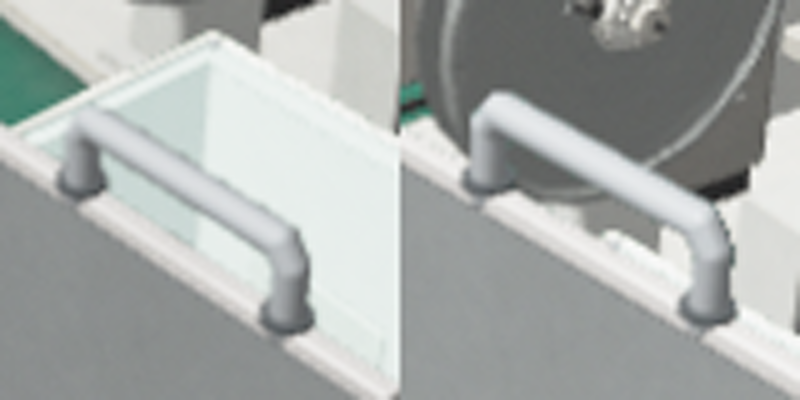

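Comparing the two handle views, the bar's centre goes from about (337,151) to (341,106). That puts the raised bar at z≈0.295–0.30. The initial height of about 0.205 and the dark gap under the sash mean it started slightly ajar, so the 96 mm of tool travel took it to its stop. Now the wing.

```bash
python3 -m jog '[[[0.4,0.3,3.5,0,0,3,8.7],[0,0,3.5,0,0,0,8.7],[0,0,3.5,0,0,0,8.7],[0,0,3.5,0,0,0,8.7],[0,0,3.5,0,0,0,8.7],[0,0,2.5,0,0,0,8.7],[0,0,1.5,0,0,0,8.7],[0,0,0,0,0,0,5],[0,0,0,0,0,0,5],[0,0,0,0,0,0,5]]]' 30
python3 - <<'E'
from h import *
st=ctrl.get_state(); M=R.from_rotvec(st["tool_rot"]).as_matrix(); print(st["position"],st["ft_force"],np.degrees(np.arctan2(M[1,0],M[0,0])))
w=imaging.get_image("wrist"); save(w,"w7.png")
for r in finder.spot_point("wing","wrist")[:1]: print(r["conf"],np.array(r["point"])[::-1]*[560,420],onz(w,r["point"],.143))
E
```

```text
time: 18.2
position: [0.5867, -0.0068, 0.1535]
tool_rot: [3.058, 0.718, 0.005]
ft_force: [0.4, 0.0, 0.4]
grip_width: 0.809
[ 0.58667754 -0.00684412  0.15345902] [0.35323824 0.01645644 0.39862237] 26.418957601146268
0.62 [281.792 279.804] [ 0.58465693 -0.00762916  0.143     ]
```

```bash
python3 -m jog '[[[-0.1,0,0.3,0,0,0,0],[0,0,0,0,0,0,0],[0,0,0,0,0,0,0],[0,0,0,0,0,0,0],[0,0,0,0,0,0,0],[0,0,0,0,0,0,0],[0,0,0,0,0,0,0],[0,0,0,0,0,0,0],[0,0,0,0,0,0,0],[0,0,0,0,0,0,0],[0,0,0,0,0,0,0],[0,0,0,0,0,0,0]]]' 30
python3 - <<'E'
from h import *
st=ctrl.get_state(); M=R.from_rotvec(st["tool_rot"]).as_matrix(); print(st["torque"],np.degrees(np.arctan2(M[1,0],M[0,0])))
E
```

```text
time: 19.5
position: [0.5834, -0.005, 0.1484]
tool_rot: [-3.055, -0.72, 0.003]
ft_force: [-3.9, 4.4, 3.2]
grip_width: 0.195
[ 1.0077804   0.79682873 -0.00157421] 26.522493825667176
```

```bash
python3 -m jog '[[[0,0,0,0,0,0,0],[0,0,0,0,0,0,0],[0,0,0,0,0,0,0]]]' 30
python3 - <<'E'
from h import *
st=ctrl.get_state(); M=R.from_rotvec(st["tool_rot"]).as_matrix(); print(st["torque"],np.degrees(np.arctan2(M[1,0],M[0,0])))
w=imaging.get_image("wrist"); save(w,"w8.png")
E
```

```text
time: 19.8
position: [0.5834, -0.0049, 0.1484]
tool_rot: [-3.055, -0.72, 0.003]
ft_force: [-2.9, 4.2, 1.6]
grip_width: 0.197
[0.9922554  0.7617166  0.01412094] 26.526159663449313
```

View pics/w8.png

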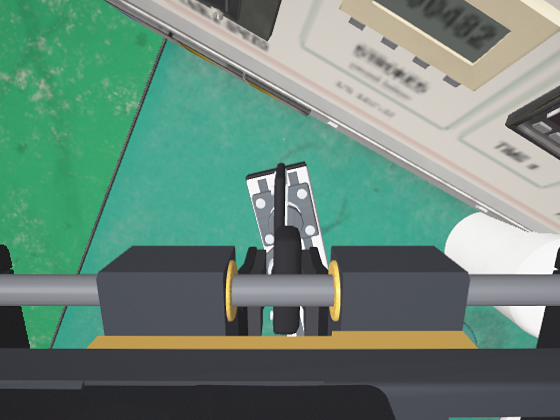

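The fingers straddle the wing at (287,280) symmetrically, and the mirror plate shows from (281,165) to (275,245). I'll take out the small side load and turn in steps.

```bash
python3 -m jog '[[[0,-0.15,0,0,0,0,0],[0,0,0,0,0,3,0],[0,0,0,0,0,4,0],[0,0,0,0,0,4,0],[0,0,0,0,0,0,0],[0,0,0,0,0,0,0]]]' 30
python3 - <<'E'
from h import *
st=ctrl.get_state(); M=R.from_rotvec(st["tool_rot"]).as_matrix(); print(st["torque"],np.degrees(np.arctan2(M[1,0],M[0,0])))
E
```

```text
time: 20.45
position: [0.5835, -0.0045, 0.1484]
tool_rot: [-3.111, -0.426, 0.001]
ft_force: [-1.8, 4.6, 0.5]
grip_width: 0.193
[1.230732   0.44314045 0.03993489] 15.58741232527851
```

```bash
python3 -m jog '[[[0,0,0,0,0,5,0],[0,0,0,0,0,5,0],[0,0,0,0,0,6,0],[0,0,0,0,0,6,0],[0,0,0,0,0,6,0],[0,0,0,0,0,6,0],[0,0,0,0,0,6,0],[0,0,0,0,0,3,0],[0,0,0,0,0,2.5,0],[0,0,0,0,0,0,0],[0,0,0,0,0,0,0]]]' 30
python3 - <<'E'
from h import *
st=ctrl.get_state(); M=R.from_rotvec(st["tool_rot"]).as_matrix(); print(st["torque"],np.degrees(np.arctan2(M[1,0],M[0,0])))
w=imaging.get_image("wrist"); save(w,"w9.png"); t=imaging.get_image("top"); save(t,"top9.png"); s=imaging.get_image("scene"); save(s,"scene9.png")
g=cv2.imread("pics/w9.png")[110:350,190:390]; g2=cv2.imread("pics/scene9.png")[180:290,140:240]
g3=cv2.imread("pics/scene9.png")[80:260,280:440]
cv2.imwrite("pics/c9.png",np.hstack([cv2.resize(g,(400,480),interpolation=2),np.vstack([cv2.resize(x,(280,240),interpolation=2) for x in (g2,g3)])]))
for c in("top","wrist","scene"):
  for r in finder.spot_point("mark",c)[:1]: print(c,r["conf"],np.array(r["point"])[::-1]*[560,420],onz(dict(top=t,wrist=w,scene=s)[c],r["point"],.085))
E
```

```text
time: 21.55
position: [0.585, -0.0035, 0.1485]
tool_rot: [-3.032, 0.809, -0.003]
ft_force: [2.3, 7.4, -2.6]
grip_width: 0.195
[ 1.63968475 -0.50929849  0.07723747] -29.869459229744166
scene 0.35 [268.912 256.704] [ 0.45946792 -0.11876429  0.085     ]
```

View pics/c9.png

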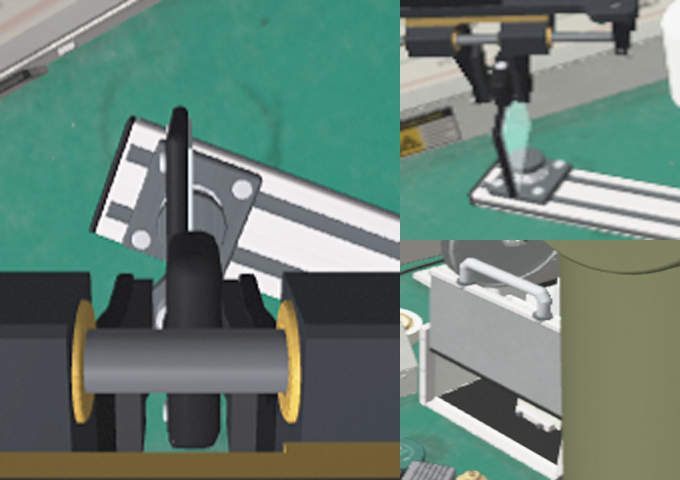

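The last picture shows the mirror turned with the wing held between the fingers. The wing's edges are vertical in the wrist crop, so it is aligned with the tool, and the sash is still up. I'll do a final numeric check and hand in.

```bash
python3 -m jog '[[[0,0,0,0,0,0,0],[0,0,0,0,0,0,0],[0,0,0,0,0,0,0],[0,0,0,0,0,0,0],[0,0,0,0,0,0,0]]]' 30
python3 - <<'E'
from h import *
from bench import close_job
st=ctrl.get_state(); M=R.from_rotvec(st["tool_rot"]).as_matrix(); h=np.degrees(np.arctan2(M[1,0],M[0,0]))
w=imaging.get_image("wrist"); f=lambda x,y:((110+y/2)/420,(190+x/2)/560)
d=onz(w,f(140,118),.02)-onz(w,f(395,213),.02); rail=np.degrees(np.arctan2(d[1],d[0]))
p=st["position"]
for L in (219.7,180+rail):
    s=2*(h-90+360)-L
    for m in ([.520,-.375],[.514,-.384]):
        v=np.array(m)-p[:2]; a=np.radians(s); print("lens",L,"sight",s,"y of mark",-np.sin(a)*v[0]+np.cos(a)*v[1])
print(h,np.abs(st["qd"]).max(),st["torque"][2],st["grip_width"])
if abs(h+30)<1.5: print(close_job())
E
```

```text
time: 22.35
position: [0.585, -0.0035, 0.1485]
tool_rot: [-3.032, 0.809, -0.003]
ft_force: [1.5, 7.0, -1.5]
grip_width: 0.188
lens 219.7 sight 260.5682794034165 y of mark -0.0032352419768602314
lens 219.7 sight 260.5682794034165 y of mark -0.007679282319609626
lens 219.7052470217303 sight 260.5630323816862 y of mark -0.0032007081559007958
lens 219.7052470217303 sight 260.5630323816862 y of mark -0.007643845379347557
-29.865860298291746 0.0011557913097945014 0.09178140057023045 0.18835292348071814
the job is handed in; nothing more can be done
None
```

I lifted the sash to its stop, turned the mirror clockwise by about 56° with the wing handle, and handed the job in at about 22 s while still gripping it.

**Mirror:** In the last check, the reflected line of sight passes about 3–8 mm from the mark by my estimate; the limit is 30 mm. Two separate views of the rail gave the same direction, 219.7°. The arm was still, with joint speeds around 0.001 rad/s. The wrist moment of 0.08–0.09 N·m fits the spring, so the fingers are carrying the mirror.

**Sash:** It hit a hard stop on every pull, and the handle bar measured about 0.295–0.30 m high, which matches the full 105 mm. Some checks disagreed:
- **Image estimates:** several put the rise at only 86–92 mm.
- **Tool travel:** on the first lift it was 96 mm. I put the shortfall down to the sash starting about 10 mm ajar, because the first picture shows a gap under it.
- **Contact probe:** one check of the bar's height read about 5 mm low and pushed the sash down a little. I then pulled it up to the stop again.

**Other readings:** The gripper opening on the wing read about 16–17 mm, although the wing is 12 mm thick. A side load of about 7 N remained.

**Objects to leave alone:** I saw no sign that the weight, tin or bottle had moved, but I didn't measure their positions again at the end.

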